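# Pack the last cheese wedge and shut the canister

### The arm

A 6-joint arm with a two-finger parallel gripper is mounted at the origin on the work surface. World frame = base frame: x ahead of the robot, y to its left, z up, the work surface at z = 0. Lengths are in m, angles in rad, forces in N, time in s.
With the tool pointing down it reaches from about 0.375 to 0.9 m from the base axis. Payload 3.1 kg.
Tool frame: the origin (TCP) lies on the centre line of the jaws, within the pads' length; the fingertips stand bot.finger_overhang ahead of it and the grasp point (between the pads) lies 5 mm behind it (bot.finger_overhang is the distance from the TCP to the fingertips, in m); z points along the fingers, y is the direction in which the jaws open and shut (so a half turn about z gives the same grasp; the last joint's range is limited). The gripper opens to 87 mm and grips with 3 to 60 N. Pads are 19 mm wide; open, the fingers measure 117 mm over their backs; the gripper's body (75 mm by 190 mm) begins 51 mm behind the grasp point.
Start: joints at [0.944, 0.527, 1.433, -0, 1.181, -0.178], TCP at [0.271, 0.563, 0.237] pointing down, gripper open.
Joint ranges: [-3.08, 3.08], [-0.75, 2.2], [0.22, 2.44], [-1.43, 4.57], [0, 2.65], [-2.85, 2.85]. Speed limits (rad/s): [2.79, 2.79, 3.14, 3.14, 3.14, 3.14].

### API

Orientations are given as [roll, pitch, yaw] about the fixed x, y, z axes, in that order (R = Rz(yaw) Ry(pitch) Rx(roll)).
In Python, from rig import bot gives the robot as it stands.
- The arm moves only by the shell command python3 -m handwheel 'ROWS' [FORCE]. ROWS is a JSON object of lists of equal length, an entry for each row: "hand": the opening, from -1 (shut) to 1 (fully open); "delta_pos": the shift along the tool's x, y, z in mm, a list of three; "dr": the turn, a rotation vector about the tool's x, y, z in degrees, a list of three. A call has 1 to 10 rows; each row is the pose to reach, as a shift and turn from the pose commanded when the call began, along the tool's axes at that moment; what a row does not reach only later rows make up. A row lasts 1/8 s, in which the tool goes at most 62.5 mm and 10.7 degrees, less where a joint would pass 70% of its speed; a pose out of reach is approached as far as the arm can. A call with a gripper value outside its range is refused whole. The fingers move at their own pace and stop on an object; FORCE is the grip in N (left out, the last holds). Time passes only in rows, so rows that repeat a pose let the fingers close. It gives the time, the measured TCP pose, the force and the opening at its end, in the units of the state.
- bot.sense(): the state, without advancing time (a new reading comes with each control period).
- bot.grab_frame(name): name is "side" or "top" or "wrist"; returns the picture (384x512x3 uint8, red, green, blue); there is no depth.
- bot.calibration(name): a dict with "fx", "fy", "cx", "cy" (pixels), "extrinsics" (4x4, takes a point from world to camera coordinates); the wrist camera has in their place "mount" (4x4, takes a point from camera to tool coordinates, whose origin is the TCP and whose axes are the flange's). Camera axes: x right, y down, z forward; pixel columns grow to the right and rows downward; lengths in m; the calibration is good to about 2 mm. The wrist camera is an equidistant fisheye: a pixel r from the principal point sees the ray r / f radians off the axis. A picture is of the moment at which its call begins: read the wrist's pose just before it. calibration takes no time and is no camera call.
- bot.close_job(): hands the job in, once; it reports no verdict.
The state is a dict: "clock": time; "qpos": joint angles; "qd": joint speeds; "joint_efforts": joint torques, N m; "ee_pos": TCP position; "ee_rot": TCP orientation; "force": force on the tool from outside, world axes, zero at the start; "torque": the same for the moment, N m; "finger_gap": finger opening in m.
Only numpy, scipy, OpenCV 4.12 (cv2) and the standard library are available. Lean on these libraries where they do the work, as an engineer would, in place of code of your own. Each camera call takes 0.05 s, during which the arm holds its last target.

### The job

Push the one cheese wedge that sticks out of the open canister fully home, so that it fills the block head to tail with the other three, level with their fronts and lying flat. Then swing the canister's lid over and press it fully shut, and let go. Leave the other things on the shelf where they stand.

Things in the scene. Friction and masses are not known exactly. Their poses are not given: they have to be found in the camera images.
- keeper: Open clear canister, fixed. Origin at its underside, on the shelf; own +x its back, -x its open front (roughly to the robot), z up. In mm: white floor 8 thick, x -75 to 56, y -71 to 71; back wall and side walls 4 thick, tops at z 50; side walls' inner faces y = +-67, from x -58 back; no front wall. Four lanes of wedges side by side, thick end forward and backward in turn.
- keeper_back (a point): Foot of the back wall's inner face, in its middle, on the canister floor: canister x 52, y 0, z 8 mm. A wedge is home when its far end is at the back wall (its centre then at canister x = +2 mm).
- lid (a joint): Lid hinge angle in rad: 0 shut (a stop), grows as it opens to 2.0; starts at 1.7 to 1.95, the lid standing up at the back. Stiff friction hinge (0.18 N m): it stays wherever it is left; 2 to 3 N at its edge moves it, all the way to shut.
- keeper_hinge (a point): Middle of the lid's hinge line, which runs along the canister's y on top of the back wall: canister x 56, z 50 mm.
- lid_edge (a point): Middle of the lid's free edge, on the outer face; 118 mm from the hinge line. Lid: clear plate 118 x 142 x 4 mm, green frame, outer face 4 mm above the hinge line when shut; from its free edge hangs a front wall 38 mm deep, 4 mm thick (shut: inner face at canister x -58 mm; open: points to the robot). Site x runs from free edge to hinge, z is the outer normal.
- lid_tab (a point): Outer end, mid-thickness, of the lid's green snap tab, 44 mm wide, 6 mm thick, jutting 14 mm beyond the lid's free edge in the lid's plane: 132 mm from the hinge line.
- last_wedge_mid (a point): Cheese wedge that sticks out 28 to 42 mm before the others, in the first or third lane from canister +y, thick end forward, axes like the canister's. 100 mm long, 34 high, 120 g; from above a right-angled trapezium, 42 wide at own -x (red rind there), 22 at +x; side at own +y straight, the other slanting; a paper label on top. Point: centre of its 100 x 42 x 34 box, z up.
- wedge_b_mid (a point): Wedge in the second lane, already home, thick end to the back. Same shape and point as last_wedge.
- wedge_c_mid (a point): Wedge already home in the first or third lane (where last_wedge is not), thick red end to the front. Same shape and point as last_wedge.
- wedge_d_mid (a point): Wedge in the fourth lane, already home, thick end to the back. Same shape and point as last_wedge.
- shut_a: Clear canister with green-framed lid, shut; 131 (x) x 142 (y) x 54 mm; origin on its underside, 10 mm behind (own +x) the centre. A bystander, loose.
- shut_b: Clear canister with green-framed lid, shut; 131 (x) x 142 (y) x 54 mm; origin on its underside, 10 mm behind (own +x) the centre. A bystander, loose.
- molcajete: Cast aluminium mortar on three feet with its pestle, 156 mm across, about 140 mm high with the pestle; origin at the centre of its underside. A bystander, loose.
- egg_timer: Round stainless steel egg timer, dial up, 72 mm across, 44 mm high; origin at the centre of its underside. A bystander, loose.
- spoon: Beech wood spoon, 260 mm long, lying; origin under its middle. A bystander, loose.
Not all that is in view belongs to the job. What is shaped like the part that bears last_wedge_mid but purple is not meant. Leave any blue look-alike of the keeper alone.

How it is judged:
By the outcome, as a careful person would: the job done as asked, in the order asked, and still so for the second after the job is handed in, with the robot touching nothing.
It also fails if it takes over 54 s, if anything falls off the work surface, if the arm or the gripper's body presses on something with over 40 N, if the wrist force passes 120 N, or if a joint passes its speed limit or range.

## Working session

There is one attempt and no reset: what is moved stays moved. The work goes in short steps, Python scripts to look and compute and a shell command to move; the robot and the scene stay as the last step left them, time stands still between calls to the robot, and variables do not carry over. Pictures are saved under pics/ and viewed, and the job is handed in when it is done.

```bash
ls; mkdir -p pics; python3 - <<'E'
from rig import bot
import cv2
print(bot.sense()); print(bot.finger_overhang)
for n in ("side","top","wrist"):
    print(n,bot.calibration(n))
    cv2.imwrite(f"pics/{n}0.png",bot.grab_frame(n)[:,:,::-1])
E
```

```text
pics
{'clock': 0.0, 'qpos': array([ 9.43458214e-01,  5.28472567e-01,  1.43389896e+00, -2.09921497e-05,
        1.18140922e+00, -1.78506141e-01]), 'qd': array([ 1.15408028e-03, -3.65085125e-05,  9.28309821e-04, -2.30433009e-03,
       -2.31413035e-03, -1.04830805e-03]), 'joint_efforts': array([ 4.55192840e-04, -4.40038705e+01, -1.76589847e+01,  6.33199629e-02,
        5.81745955e-02, -1.44548021e-04]), 'ee_pos': array([0.27075629, 0.56252354, 0.23556874]), 'ee_rot': array([-3.13943588e+00, -3.69421677e-04,  2.69276827e+00]), 'force': array([-0.17176249,  0.7404346 , -0.09285364]), 'torque': array([-0.00875511, -0.02148173,  0.0127684 ]), 'finger_gap': 0.08720767250829778}
0.014
side {'fx': 348.9087810067312, 'fy': 348.9087810067312, 'cx': 255.6304720331225, 'cy': 190.137104863111, 'extrinsics': array([[ 0.73297976, -0.68024961, -0.00106667, -0.32500003],
       [-0.4144671 , -0.4453504 , -0.79364982,  0.22605735],
       [ 0.53940494,  0.58217136, -0.60837392,  0.91841972],
       [ 0.        ,  0.        ,  0.        ,  1.        ]])}
top {'fx': 491.723566318166, 'fy': 491.723566318166, 'cx': 255.17682920794928, 'cy': 187.34489105430856, 'extrinsics': array([[-0.00568177, -0.99997918, -0.0030579 , -0.00361235],
       [-0.98595682,  0.00611243, -0.16688852,  0.45195809],
       [ 0.16690374,  0.00206673, -0.98597103,  1.50291013],
       [ 0.        ,  0.        ,  0.        ,  1.        ]])}
wrist {'fx': 297.3186396354542, 'fy': 297.3186396354542, 'cx': 251.75295932518475, 'cy': 191.85209170709723, 'mount': array([[ 5.74155690e-05, -9.67173312e-01, -2.54117651e-01,
         6.85553513e-02],
       [ 9.99999523e-01,  3.03249706e-04, -9.28229425e-04,
         6.62892470e-05],
       [ 9.74819831e-04, -2.54117477e-01,  9.67172869e-01,
        -1.47518153e-01],
       [ 0.00000000e+00,  0.00000000e+00,  0.00000000e+00,
         1.00000000e+00]])}
```

View pics/side0.png

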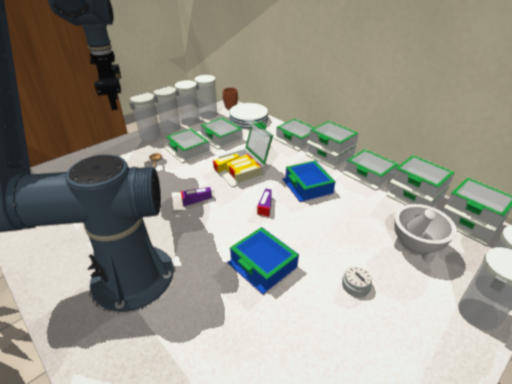

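View pics/top0.png

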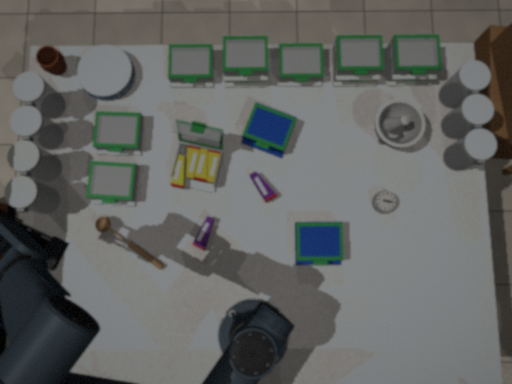

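View pics/wrist0.png

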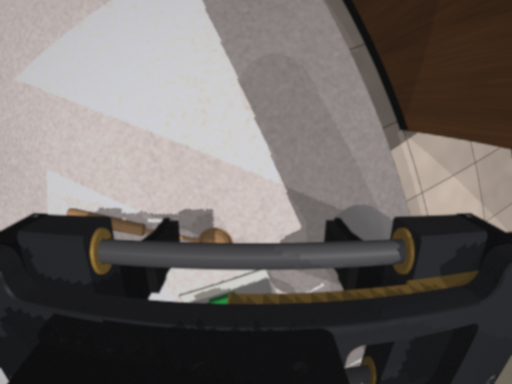

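The top view shows the open canister at about (200,155), its lid standing at (200,133), with yellow wedges inside. The wedge at the left (179,170) sticks out towards the robot. Purple decoys lie at (263,187) and (204,233), blue keepers at (269,129) and (319,243). Next I'll enlarge the canister to confirm.

```bash
python3 - <<'E'
import cv2,numpy as np
t=cv2.imread("pics/top0.png")[110:205,140:260]
s=cv2.imread("pics/side0.png")[115:195,195:295]
t=cv2.convertScaleAbs(t,alpha=1.5)
cv2.imwrite("pics/crop0.png",cv2.resize(t,None,fx=6,fy=6,interpolation=cv2.INTER_CUBIC))
cv2.imwrite("pics/crop1.png",cv2.resize(s,None,fx=7,fy=7,interpolation=cv2.INTER_CUBIC))
E
```

```text
(no output)
```

View pics/crop0.png

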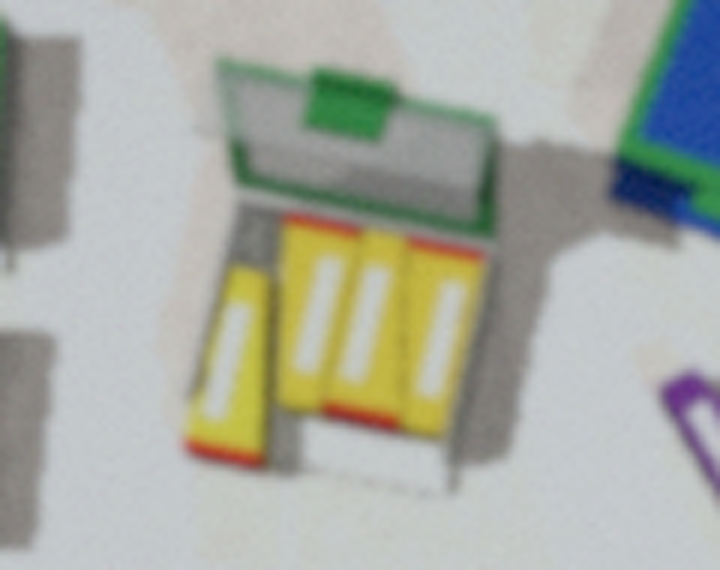

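View pics/crop1.png

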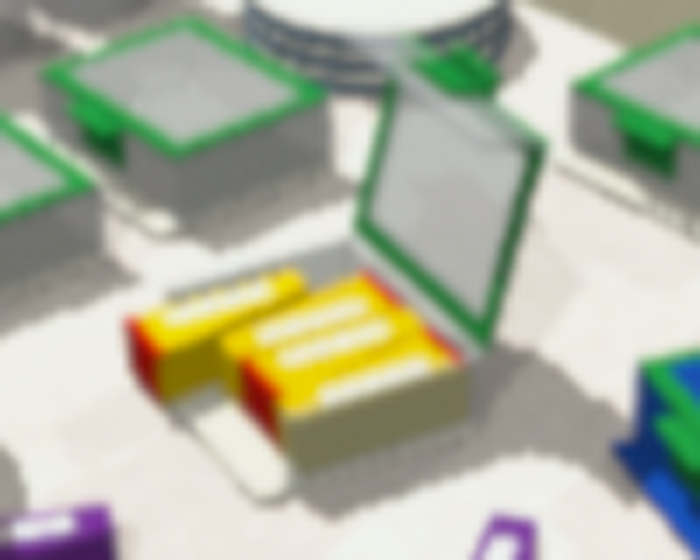

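The crops confirm it: the yellow wedge in the first lane (canister +y, left) has its red front at top-view pixels (171-184,186) and stands out in front of the others. It is yellow in the clear keeper, neither purple nor blue. Now I'll fit the canister pose.

```bash
cat > h.py <<'E'
import numpy as np, cv2
from rig import bot
from scipy.optimize import least_squares
def proj(n,P):
    c=bot.calibration(n); E=c["extrinsics"]; P=np.atleast_2d(P)
    q=P@E[:3,:3].T+E[:3,3]
    return np.c_[c["fx"]*q[:,0]/q[:,2]+c["cx"], c["fy"]*q[:,1]/q[:,2]+c["cy"]]
def wproj(P,s):
    from scipy.spatial.transform import Rotation as R
    c=bot.calibration("wrist"); M=c["mount"]; Rt=R.from_euler("xyz",s["ee_rot"]).as_matrix()
    p=(np.atleast_2d(P)-s["ee_pos"])@Rt; q=(p-M[:3,3])@M[:3,:3]
    r=np.hypot(q[:,0],q[:,1]); th=np.arctan2(r,q[:,2])
    return np.c_[c["fx"]*th*q[:,0]/r+c["cx"], c["fx"]*th*q[:,1]/r+c["cy"]]
def k2w(k,pose):
    k=np.atleast_2d(k)/1000.; x,y,a=pose[:3]; c,s=np.cos(a),np.sin(a)
    return np.c_[x+c*k[:,0]-s*k[:,1], y+s*k[:,0]+c*k[:,1], k[:,2]]
E
python3 - <<'E'
from h import *
T=lambda u,v:(140+u/6,110+v/6)
S=lambda u,v:(195+u/7,115+v/7)
# p=[x,y,yaw,s,prot,theta]; s=outer y of wedge group -y side (mm)
def pts(p):
    x,y,a,s,pr,th,yl=p
    yb=s+106   # +y side of b
    lid=lambda r,yy,h=4:(56-r*np.cos(th)+h*np.sin(th)*1 ,yy,50+r*np.sin(th)+h*np.cos(th))
    top=[((52,yb,42),T(285,214)),((52,s,42),T(487,255)),((52,yb-42,42),T(361,233)),((52,s+42,42),T(410,240)),
     ((-48,s,42),T(445,437)),((-48,s+22,42),T(402,428)),((-48,s+64,42),T(325,411)),((-48,yb,42),T(280,407)),
     ((-48-pr,yl,42),T(190,446)),((-48-pr,yl-42,42),T(268,460)),((52-pr,yl,42),T(233,266)),
     ((-75,-71,8),T(450,492)),
     (lid(118,71),T(218,62)),(lid(118,-71),T(496,122)),(lid(132,22,2),T(312,70)),(lid(132,-22,2),T(400,84))]
    side=[((52,yb,42),S(365,268)),((52,s,42),S(470,358)),((-48-pr,yl,42),S(127,318)),((-48-pr,yl-42,42),S(152,347)),
     ((-48,s+64,42),S(241,358)),((-48,s,42),S(285,413)),((-48-pr,yl-42,8),S(162,400)),
     (lid(118,-71),S(546,148)),(lid(0,71,4),S(358,222)),(lid(0,-71,4),S(487,342))]
    return top,side
def res(p,full=False):
    t,s=pts(p); o=[]
    for n,L in (("top",t),("side",s)):
        q=proj(n,k2w(np.array([l[0] for l in L]),p))-np.array([l[1] for l in L]); o.append(q)
    return o if full else np.concatenate(o).ravel()
r=least_squares(res,[0.6,0.15,-0.2,-64,35,1.8,65],x_scale=[.1,.1,.1,10,10,.1,10],loss="soft_l1")
print(r.x.round(4)); 
for o in res(r.x,True): print(o.round(1).tolist())
E
```

```text
[  0.5274   0.175   -0.2116 -64.8494  32.2453   1.8513  64.9536]
[[1.0, -0.1], [-0.0, -0.3], [1.3, -0.6], [-0.1, -0.4], [0.1, -0.1], [0.4, -0.1], [0.2, 0.1], [-5.4, -1.9], [-0.1, -0.0], [-0.1, 0.3], [0.1, -0.5], [0.2, 1.1], [-0.1, -0.0], [0.6, -0.6], [-0.1, -0.2], [-0.0, 0.5]]
[[-0.4, -0.3], [-0.9, 0.1], [-0.7, -0.8], [0.7, 0.5], [-1.1, -0.5], [1.1, 0.4], [-0.1, 0.6], [-0.4, -1.8], [-1.5, 0.7], [-0.5, 0.9]]
```

```bash
cat >> h.py <<'E'
from scipy.spatial.transform import Rotation as R
POSE=[0.5274,0.175,-0.2116]
def delta(kx,ky,kz,yaw=np.pi-0.2116,pitch=0):
    """kx,ky,kz: canister mm target of TCP"""
    s=bot.sense(); Rt=R.from_euler("xyz",s["ee_rot"]).as_matrix()
    d=k2w([kx,ky,kz],POSE)[0]-s["ee_pos"]
    Rg=R.from_euler("xyz",[np.pi,pitch,yaw]).as_matrix()
    print("d mm",(Rt.T@d*1000).round(1),"dr",np.degrees(R.from_matrix(Rt.T@Rg).as_rotvec()).round(2))
def where():
    s=bot.sense(); d=s["ee_pos"]-np.r_[POSE[:2],0]; c,q=np.cos(POSE[2]),np.sin(POSE[2])
    print("t",s["clock"],"can mm",(np.r_[c*d[0]+q*d[1],-q*d[0]+c*d[1],d[2]]*1000).round(1),"rot",s["ee_rot"].round(3),"F",s["force"].round(1),"gap",round(s["finger_gap"],4))
E
python3 -c "
from h import *
where(); delta(-112,44,130)"
```

```text
t 0.15 can mm [-332.3  325.1  235.8] rot [-3.14  -0.     2.693] F [-0.3 -0.3  0.7] gap 0.0868
d mm [-280.2 -221.3  106.1] dr [ -0.09  -0.03 -13.59]
```

```bash
python3 -m handwheel '{"hand":[-1,-1,-1,-1,-1,-1,-1,-1,-1],"delta_pos":[[-35,-28,6],[-75,-60,14],[-120,-95,30],[-160,-126,50],[-200,-158,70],[-235,-186,88],[-260,-206,100],[-280,-221,106],[-280,-221,106]],"dr":[[0,0,-2],[0,0,-4],[0,0,-6],[0,0,-8],[0,0,-10],[0,0,-12],[0,0,-13.6],[0,0,-13.6],[0,0,-13.6]]}' 20; python3 - <<'E'
from h import *
where(); s=bot.sense()
im=bot.grab_frame("wrist")[:,:,::-1].copy(); cv2.imwrite("pics/w1.png",cv2.resize(im,None,fx=1.5,fy=1.5))
im=bot.grab_frame("top")[100:260,130:290,::-1]; cv2.imwrite("pics/t1.png",cv2.resize(im,None,fx=3.5,fy=3.5,interpolation=2))
delta(-112,44,32)
E
```

```text
clock: 1.27
ee_pos: [0.4281, 0.2412, 0.13]
ee_rot: [-3.141, -0.001, 2.927]
force: [-0.8, 0.8, -0.1]
finger_gap: 0.0054
t 1.275 can mm [-111.    43.8  130. ] rot [-3.141e+00 -1.000e-03  2.927e+00] F [-0.8  0.8 -0.1] gap 0.0054
d mm [-0.1 -1.2 98.5] dr [ 0.01 -0.03 -0.03]
```

View pics/w1.png

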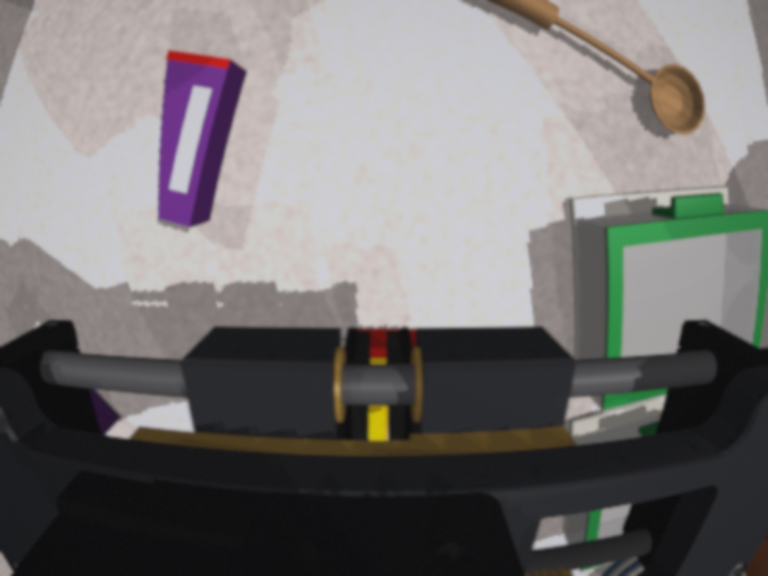

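View pics/t1.png

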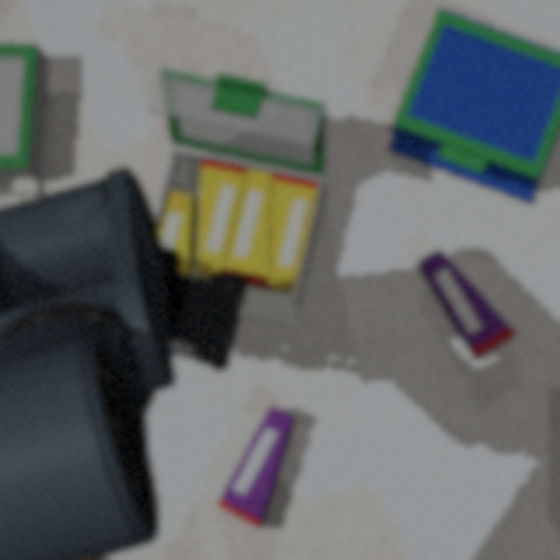

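The wrist view shows the red front end and yellow top of the wedge centred between the closed fingers, at (378,345) in the 1.5x picture, so the lateral alignment is good. I'll compare the prediction and then lower.

```bash
python3 - <<'E'
from h import *
s=bot.sense()
print((wproj(k2w([[-80,44,42],[-80,44,8],[-80,65,42],[-80,23,42]],POSE),s)*1.5).round(0))
E
python3 -m handwheel '{"hand":[-1,-1,-1,-1,-1],"delta_pos":[[0,-1,30],[0,-1,60],[0,-1,85],[0,-1,97],[0,-1,97]],"dr":[[0,0,0],[0,0,0],[0,0,0],[0,0,0],[0,0,0]]}'; python3 - <<'E'
from h import *
where()
im=bot.grab_frame("side")[100:220,170:330,::-1]; cv2.imwrite("pics/s2.png",cv2.resize(im,None,fx=4.5,fy=4.5,interpolation=2))
E
```

```text
[[376. 353.]
 [376. 332.]
 [413. 353.]
 [340. 353.]]
clock: 2.0
ee_pos: [0.4268, 0.2421, 0.0332]
ee_rot: [-3.141, -0.001, 2.931]
force: [-0.4, -0.1, 1.1]
finger_gap: 0.0006
t 2.0 can mm [-112.5   44.5   33.2] rot [-3.141e+00 -1.000e-03  2.931e+00] F [-0.4 -0.1  1.1] gap 0.0006
```

View pics/s2.png

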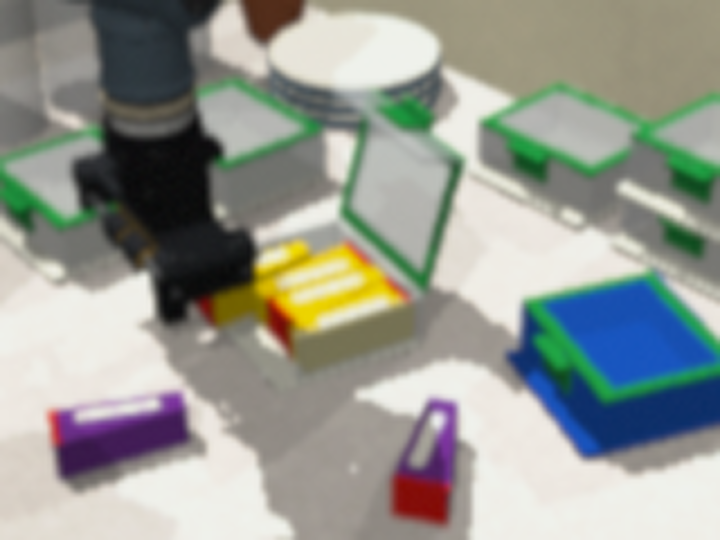

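The side view shows the closed fingers standing at the red face (about (175,305) in the crop), outside the canister. Now I'll push most of the way.

```bash
python3 -m handwheel '{"hand":[-1,-1,-1,-1,-1,-1,-1,-1,-1],"delta_pos":[[-8,0,0],[-15,0,0],[-20,0,0],[-25,0,0],[-30,0,0],[-35,0,0],[-40,0,0],[-45,0,0],[-48,0,0]],"dr":[[0,0,0],[0,0,0],[0,0,0],[0,0,0],[0,0,0],[0,0,0],[0,0,0],[0,0,0],[0,0,0]]}'; python3 - <<'E'
from h import *
where()
im=bot.grab_frame("side")[100:220,170:330,::-1]; cv2.imwrite("pics/s3.png",cv2.resize(im,None,fx=4.5,fy=4.5,interpolation=2))
E
```

```text
clock: 3.18
ee_pos: [0.475, 0.2314, 0.0335]
ee_rot: [3.141, 0.001, 2.93]
force: [-1.9, 0.3, 1.8]
finger_gap: 0.0006
t 3.175 can mm [-63.1  44.1  33.5] rot [3.141e+00 1.000e-03 2.930e+00] F [-1.9  0.3  1.8] gap 0.0006
```

View pics/s3.png

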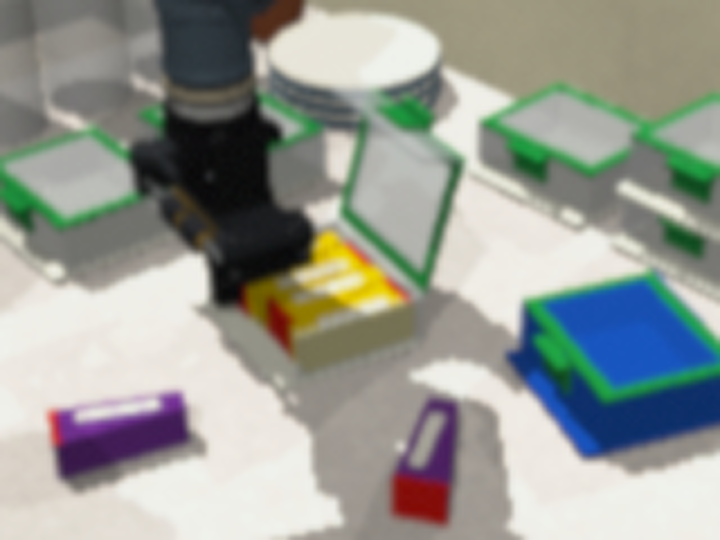

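The wedge has slid in with its red end nearly level (about (248,300) in the crop), at only about 2 N. I'll continue in small steps and watch the force.

```bash
for i in 1; do python3 -m handwheel '{"hand":[-1,-1,-1],"delta_pos":[[-2,0,0],[-3,0,0],[-3,0,0]],"dr":[[0,0,0],[0,0,0],[0,0,0]]}'; done; python3 -c "
from h import *
where()"
python3 -m handwheel '{"hand":[-1,-1,-1],"delta_pos":[[-1,0,0],[-2,0,0],[-2,0,0]],"dr":[[0,0,0],[0,0,0],[0,0,0]]}';python3 -c "
from h import *
where()"
```

```text
clock: 3.6
ee_pos: [0.4775, 0.2308, 0.0335]
ee_rot: [3.141, 0.001, 2.93]
force: [-0.8, 0.1, -0.2]
finger_gap: 0.0008
t 3.6 can mm [-60.5  44.1  33.5] rot [3.141e+00 1.000e-03 2.930e+00] F [-0.8  0.1 -0.2] gap 0.0008
clock: 3.98
ee_pos: [0.4795, 0.2304, 0.0335]
ee_rot: [3.141, 0.001, 2.93]
force: [0.2, -0.1, -0.6]
finger_gap: 0.0005
t 3.975 can mm [-58.5  44.1  33.5] rot [3.141e+00 1.000e-03 2.930e+00] F [ 0.2 -0.1 -0.6] gap 0.0005
```

```bash
python3 -m handwheel '{"hand":[-1,-1,-1],"delta_pos":[[-1,0,0],[-2,0,0],[-2,0,0]],"dr":[[0,0,0],[0,0,0],[0,0,0]]}'; python3 -c "
from h import *
where()"
python3 -m handwheel '{"hand":[-1,-1,-1],"delta_pos":[[-1,0,0],[-2,0,0],[-2,0,0]],"dr":[[0,0,0],[0,0,0],[0,0,0]]}';python3 - <<'E'
from h import *
where()
im=bot.grab_frame("top")[110:205,140:260,::-1]; cv2.imwrite("pics/t4.png",cv2.resize(cv2.convertScaleAbs(im,alpha=1.5),None,fx=6,fy=6,interpolation=2))
E
```

```text
clock: 4.35
ee_pos: [0.4803, 0.2301, 0.0335]
ee_rot: [-3.141, -0.002, 2.93]
force: [-3.0, 2.1, 2.3]
finger_gap: 0.0003
t 4.35 can mm [-57.6  43.9  33.5] rot [-3.141e+00 -2.000e-03  2.930e+00] F [-3.   2.1  2.3] gap 0.0003
clock: 4.72
ee_pos: [0.4803, 0.2299, 0.0335]
ee_rot: [-3.14, -0.005, 2.93]
force: [-6.3, 4.0, 5.3]
finger_gap: 0.0006
t 4.725 can mm [-57.6  43.8  33.5] rot [-3.14  -0.005  2.93 ] F [-6.3  4.   5.3] gap 0.0006
```

View pics/t4.png

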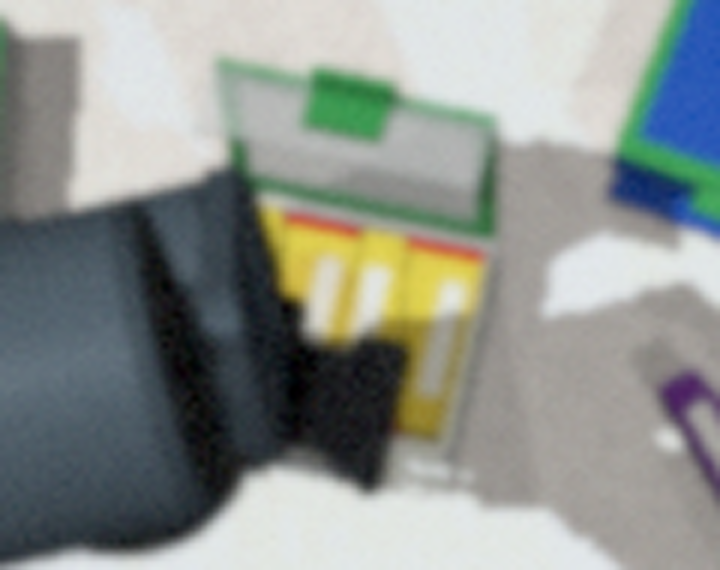

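The wedge stopped at canister x −57.6 for the finger centre, against a predicted −57.5, with the force rising to 7.5 N. Its far end is level with the others at (268,215). I'll back off and rise.

```bash
python3 -m handwheel '{"hand":[-1,-1,-1,-1,-1,-1,-1,-1],"delta_pos":[[10,0,0],[35,0,0],[60,0,-20],[70,0,-60],[70,0,-110],[70,0,-160],[70,0,-200],[70,0,-200]],"dr":[[0,0,0],[0,0,0],[0,0,0],[0,0,0],[0,0,0],[0,0,0],[0,0,0],[0,0,0]]}'; python3 - <<'E'
from h import *
where()
im=bot.grab_frame("side")[115:195,195:295,::-1]; cv2.imwrite("pics/s5.png",cv2.resize(im,None,fx=6,fy=6,interpolation=2))
im=bot.grab_frame("top")[110:205,140:260,::-1]; cv2.imwrite("pics/t5.png",cv2.resize(cv2.convertScaleAbs(im,alpha=1.5),None,fx=6,fy=6,interpolation=2))
delta(130,0,240)
E
```

```text
clock: 5.78
ee_pos: [0.4175, 0.2449, 0.2369]
ee_rot: [3.137, 0.01, 2.93]
force: [-0.4, 0.5, 0.1]
finger_gap: 0.0005
t 5.775 can mm [-122.1   45.3  236.9] rot [3.137 0.01  2.93 ] F [-0.4  0.5  0.1] gap 0.0005
d mm [-254.6  -43.9   -6.1] dr [0.02 0.09 0.  ]
```

View pics/s5.png

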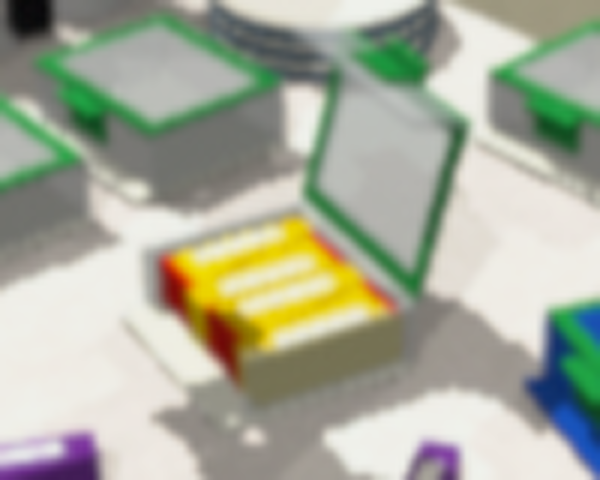

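View pics/t5.png

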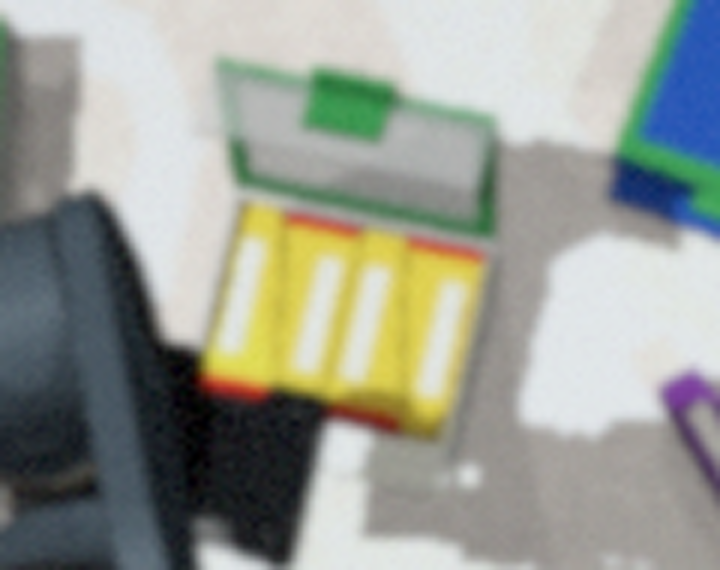

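The side and top views show all four wedges filling the block and lying flat. I'll check numerically that the red fronts are level.

```bash
python3 - <<'E'
from h import *
im=np.mean([bot.grab_frame("top").astype(float) for _ in range(4)],0)
def edge(u0,u1,v0,v1):
    out=[]
    for u in np.arange(u0,u1):
        red=im[v0:v1,u,0]-1.0*im[v0:v1,u,1]; w=np.clip(red-25,0,None)
        out.append((u,round(float((w*np.arange(v0,v1)).sum()/max(w.sum(),1e-6)),2),round(w.sum())))
    return out
a=edge(174,186,168,182);c=edge(195,208,174,188);print(a);print(c)
for nm,L,y in (("last",a,46),("c",c,-20)):
    # back-project at z=42 mm
    k=bot.calibration("top");E=k["extrinsics"];Rm=E[:3,:3];t=E[:3,3];C=-Rm.T@t
    o=[]
    for u,v,w in L:
        if w<25: continue
        d=Rm.T@np.array([(u-k["cx"])/k["fx"],(v-k["cy"])/k["fy"],1]); P=C+d*(0.042-C[2])/d[2]
        q=P[:2]-POSE[:2]; ca,sa=np.cos(POSE[2]),np.sin(POSE[2]); o.append((ca*q[0]+sa*q[1],-sa*q[0]+ca*q[1]))
    print(nm,(np.array(o)*1000).round(1).tolist())
E
```

```text
[(np.int64(174), 173.51, 86), (np.int64(175), 173.63, 121), (np.int64(176), 173.84, 134), (np.int64(177), 174.1, 137), (np.int64(178), 174.28, 141), (np.int64(179), 174.42, 140), (np.int64(180), 174.6, 134), (np.int64(181), 174.8, 128), (np.int64(182), 175.04, 129), (np.int64(183), 175.19, 121), (np.int64(184), 175.04, 80), (np.int64(185), 174.96, 23)]
[(np.int64(195), 178.0, 5), (np.int64(196), 178.08, 23), (np.int64(197), 178.14, 34), (np.int64(198), 178.31, 37), (np.int64(199), 178.56, 38), (np.int64(200), 178.77, 42), (np.int64(201), 178.97, 47), (np.int64(202), 179.19, 47), (np.int64(203), 179.48, 53), (np.int64(204), 179.85, 57), (np.int64(205), 179.91, 37), (np.int64(206), 180.0, 4), (np.int64(207), 0.0, 0)]
last [[-45.2, 65.4], [-45.0, 62.3], [-45.0, 59.1], [-45.2, 55.8], [-45.1, 52.6], [-44.9, 49.4], [-44.8, 46.2], [-44.8, 43.0], [-44.9, 39.7], [-44.7, 36.5], [-43.6, 33.6]]
c [[-44.9, -8.6], [-44.8, -11.8], [-45.0, -15.1], [-45.0, -18.3], [-45.0, -21.5], [-45.0, -24.7], [-45.3, -28.0], [-45.8, -31.3], [-45.3, -34.5]]
```

Both red fronts lie at canister x ≈ −45 (rind centroid), so they are level. Next I'll go over the lid to behind it.

```bash
python3 -m handwheel '{"hand":[-1,-1,-1,-1,-1,-1,-1,-1],"delta_pos":[[-20,-4,-8],[-60,-10,-8],[-105,-18,-8],[-150,-27,-8],[-195,-35,-8],[-235,-41,-8],[-253,-44,-8],[-253,-44,-8]],"dr":[[0,0,0],[0,0,0],[0,0,0],[0,0,0],[0,0,0],[0,0,0],[0,0,0],[0,0,0]]}'; python3 - <<'E'
from h import *
where()
im=bot.grab_frame("side")[60:195,175:335,::-1]; cv2.imwrite("pics/s6.png",cv2.resize(im,None,fx=4,fy=4,interpolation=2))
im=bot.grab_frame("wrist")[:,:,::-1]; cv2.imwrite("pics/w6.png",im)
delta(130,0,165)
E
```

```text
clock: 7.08
ee_pos: [0.6533, 0.1472, 0.2394]
ee_rot: [-3.141, -0.002, 2.929]
force: [0.4, -0.5, -0.4]
finger_gap: 0.0002
t 7.075 can mm [128.9  -0.8 239.4] rot [-3.141e+00 -2.000e-03  2.929e+00] F [ 0.4 -0.5 -0.4] gap 0.0002
d mm [-3.3  0.1 75.1] dr [-0.04 -0.19  0.01]
```

View pics/s6.png

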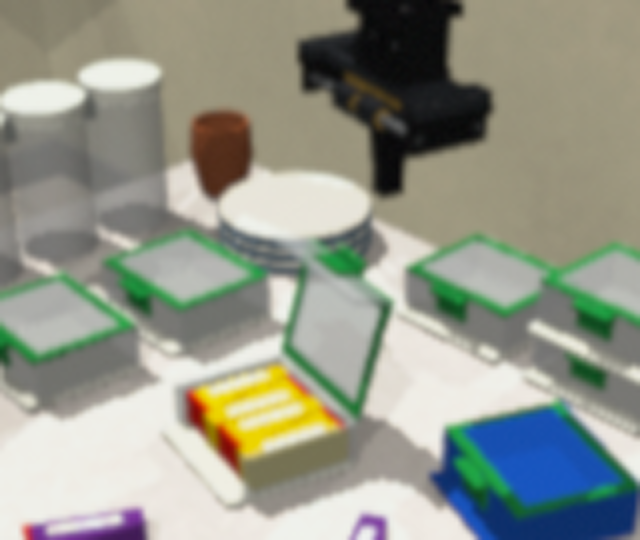

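View pics/w6.png

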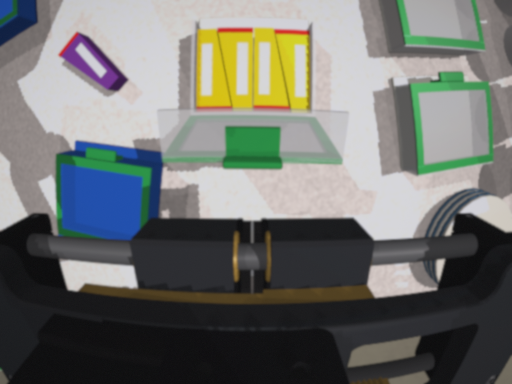

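The wrist view shows the four wedges with level fronts, and the tab at (253,150) centred ahead of the fingers. I'll refine the lid angle from this.

```bash
python3 - <<'E'
from h import *
s=bot.sense()
for th in (1.75,1.8,1.85,1.9,1.95):
    L=lambda r,y,h:(56-r*np.cos(th)+h*np.sin(th),y,50+r*np.sin(th)+h*np.cos(th))
    print(th,wproj(k2w([L(132,22,4),L(132,-22,4),L(118,71,4),L(118,-71,4),L(132,0,-2)],POSE),s).round(0).tolist(),np.round(L(132,0,4),1))
E
python3 -m handwheel '{"hand":[-1,-1,-1,-1],"delta_pos":[[-2,0,20],[-2,0,50],[-2,0,74],[-2,0,74]],"dr":[[0,0,0],[0,0,0],[0,0,0],[0,0,0]]}'; python3 - <<'E'
from h import *
where()
im=bot.grab_frame("side")[60:195,175:335,::-1]; cv2.imwrite("pics/s7.png",cv2.resize(im,None,fx=4,fy=4,interpolation=2))
E
```

```text
1.75 [[283.0, 152.0], [221.0, 152.0], [344.0, 147.0], [160.0, 147.0], [252.0, 143.0]] [ 83.5   0.  179.2]
1.8 [[283.0, 160.0], [222.0, 160.0], [343.0, 155.0], [161.0, 154.0], [252.0, 152.0]] [ 89.9   0.  177.6]
1.85 [[283.0, 168.0], [222.0, 168.0], [342.0, 161.0], [162.0, 161.0], [252.0, 161.0]] [ 96.2   0.  175.8]
1.9 [[282.0, 176.0], [222.0, 176.0], [341.0, 168.0], [163.0, 168.0], [252.0, 169.0]] [102.5   0.  173.6]
1.95 [[282.0, 184.0], [223.0, 184.0], [340.0, 174.0], [165.0, 174.0], [252.0, 177.0]] [108.6   0.  171.1]
clock: 7.68
ee_pos: [0.6517, 0.1483, 0.1653]
ee_rot: [-3.14, -0.006, 2.931]
force: [-1.1, -0.2, 0.4]
finger_gap: 0.0003
t 7.675 can mm [1.271e+02 1.000e-01 1.653e+02] rot [-3.14  -0.006  2.931] F [-1.1 -0.2  0.4] gap 0.0003
```

View pics/s7.png

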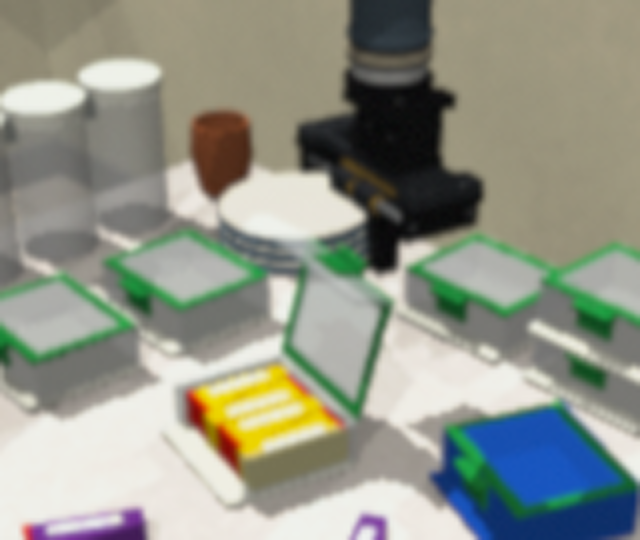

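θ = 1.85 is confirmed: the predicted tab corners (283,168) and (222,168) match the picture. The finger is behind the tab and clear of it. Now I'll swing the lid along its arc.

```bash
python3 -m handwheel '{"hand":[-1,-1,-1,-1,-1,-1,-1,-1,-1,-1],"delta_pos":[[15,0,-3],[30,0,-5],[45,0,-8],[57,0,-9],[72,0,-8],[87,0,-6],[103,0,-1],[117,0,6],[131,0,16],[143,0,27]],"dr":[[0,0,0],[0,0,0],[0,0,0],[0,0,0],[0,0,0],[0,0,0],[0,0,0],[0,0,0],[0,0,0],[0,0,0]]}'; python3 - <<'E'
from h import *
where()
im=bot.grab_frame("side")[60:195,175:335,::-1]; cv2.imwrite("pics/s8.png",cv2.resize(im,None,fx=4,fy=4,interpolation=2))
E
```

```text
clock: 8.98
ee_pos: [0.5133, 0.178, 0.1398]
ee_rot: [-3.141, -0.001, 2.93]
force: [1.1, 0.6, 0.1]
finger_gap: 0.0004
t 8.975 can mm [-1.440e+01 -1.000e-01  1.398e+02] rot [-3.141e+00 -1.000e-03  2.930e+00] F [1.1 0.6 0.1] gap 0.0004
```

View pics/s8.png

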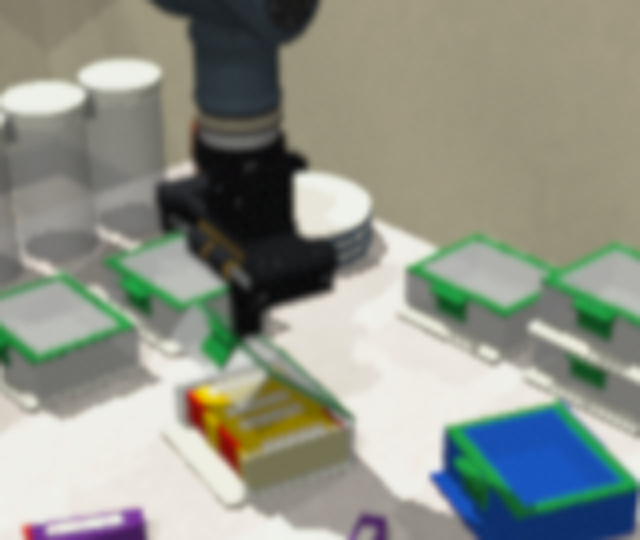

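The lid has followed and is about 0.7 rad open, with the finger on its edge at (245,325). I'll continue to shut.

```bash
python3 -m handwheel '{"hand":[-1,-1,-1,-1,-1,-1,-1,-1],"delta_pos":[[10,0,13],[18,0,28],[22,0,38],[25,0,48],[27,0,57],[28,0,64],[28,0,68],[28,0,70]],"dr":[[0,0,0],[0,0,0],[0,0,0],[0,0,0],[0,0,0],[0,0,0],[0,0,0],[0,0,0]]}'; python3 - <<'E'
from h import *
where()
im=bot.grab_frame("side")[60:195,175:335,::-1]; cv2.imwrite("pics/s9.png",cv2.resize(im,None,fx=4,fy=4,interpolation=2))
E
```

```text
clock: 10.02
ee_pos: [0.4875, 0.1836, 0.0703]
ee_rot: [-3.141, -0.0, 2.93]
force: [-0.9, 0.8, 0.6]
finger_gap: 0.0002
t 10.025 can mm [-40.8   0.   70.3] rot [-3.141 -0.     2.93 ] F [-0.9  0.8  0.6] gap 0.0002
```

View pics/s9.png

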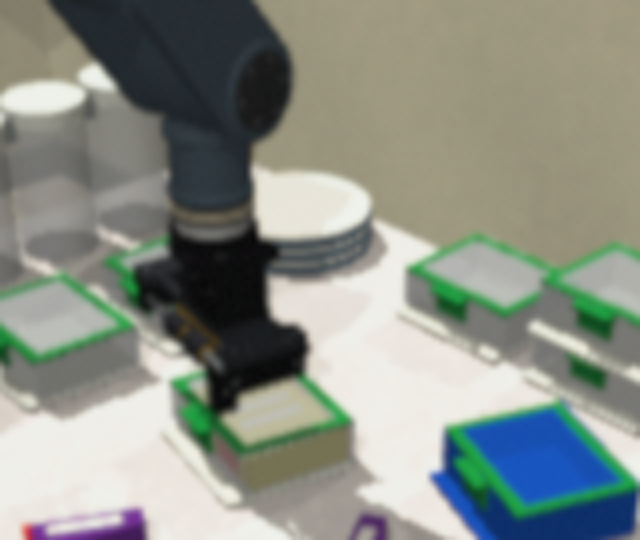

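The lid is down almost flat, with the finger on it at about (222,400). Next I'll press to the stop in small steps.

```bash
python3 -m handwheel '{"hand":[-1,-1,-1],"delta_pos":[[0,0,2],[0,0,3],[0,0,3]],"dr":[[0,0,0],[0,0,0],[0,0,0]]}'; python3 -c "
from h import *
where()"
python3 -m handwheel '{"hand":[-1,-1,-1],"delta_pos":[[0,0,1],[0,0,2],[0,0,2]],"dr":[[0,0,0],[0,0,0],[0,0,0]]}';python3 -c "
from h import *
where()"
```

```text
clock: 10.45
ee_pos: [0.4878, 0.1836, 0.0684]
ee_rot: [3.141, 0.001, 2.93]
force: [-1.1, 0.3, 6.3]
finger_gap: 0.0005
t 10.45 can mm [-40.5   0.1  68.4] rot [3.141e+00 1.000e-03 2.930e+00] F [-1.1  0.3  6.3] gap 0.0005
clock: 10.82
ee_pos: [0.4878, 0.1837, 0.0681]
ee_rot: [3.141, 0.002, 2.93]
force: [-4.5, -1.0, 19.4]
finger_gap: 0.0004
t 10.825 can mm [-40.5   0.1  68.1] rot [3.141e+00 2.000e-03 2.930e+00] F [-4.5 -1.  19.4] gap 0.0004
```

The fingertips stand at z 54.1 mm, where the shut lid should be at 54, with firm contact at 19 N. I'll lift straight off and withdraw for a final look.

```bash
python3 -m handwheel '{"hand":[-1,-1,-1,-1,-1,-1,-1,-1,-1],"delta_pos":[[0,0,-6],[0,0,-20],[0,0,-60],[0,0,-110],[20,0,-150],[60,0,-170],[100,0,-180],[130,0,-180],[130,0,-180]],"dr":[[0,0,0],[0,0,0],[0,0,0],[0,0,0],[0,0,0],[0,0,0],[0,0,0],[0,0,0],[0,0,0]]}'; python3 - <<'E'
from h import *
where()
S=np.array(bot.grab_frame("side")[:,:,::-1]); T=np.array(bot.grab_frame("top")[:,:,::-1])
cv2.imwrite("pics/s10.png",S);cv2.imwrite("pics/t10.png",T)
def ov(n,im,x0,y0,w,h,f):
    c=cv2.resize(im[y0:y0+h,x0:x0+w],None,fx=f,fy=f,interpolation=2)
    L=[[-62,71,54],[-62,-71,54],[56,71,54],[56,-71,54],[-76,22,52],[-76,-22,52]]
    for u,v in proj(n,k2w(L,POSE)): cv2.circle(c,(int((u-x0+.5)*f),int((v-y0+.5)*f)),4,(255,0,255),1)
    return c
a=ov("side",S,215,140,80,60,6); b=ov("top",T,155,115,80,80,6)
cv2.imwrite("pics/f_s.png",a); cv2.imwrite("pics/f_t.png",b)
E
```

```text
clock: 11.95
ee_pos: [0.358, 0.211, 0.246]
ee_rot: [-3.141, -0.001, 2.932]
force: [0.7, 0.1, 0.5]
finger_gap: 0.0004
t 11.95 can mm [-173.2   -0.4  246. ] rot [-3.141e+00 -1.000e-03  2.932e+00] F [0.7 0.1 0.5] gap 0.0004
```

View pics/f_s.png

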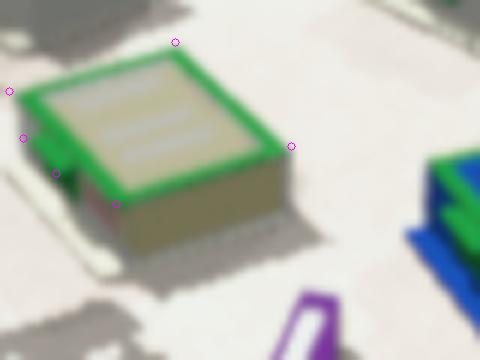

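View pics/f_t.png

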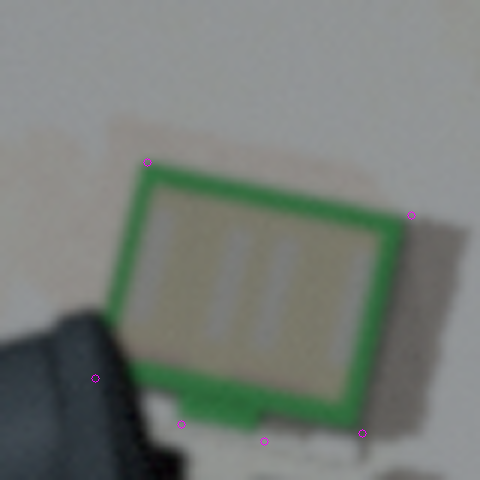

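View pics/t10.png

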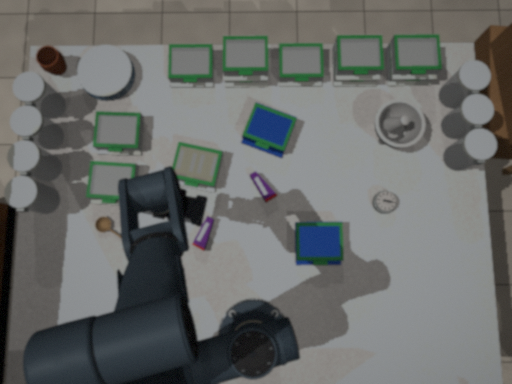

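The overlay is 1–2 px off in places, so I'll fit the lid angle from the corners to make sure it is shut, and take a closer wrist picture.

```bash
python3 - <<'E'
from h import *
S=lambda u,v:(215+u/6-.5,140+v/6-.5); T=lambda u,v:(155+u/6-.5,115+v/6-.5)
Lp=[(118,71),(118,-71),(0,71),(0,-71)]
obs={"side":[S(17,98),S(122,208),S(175,48),S(292,152)],"top":[None,T(358,429),T(146,163),T(408,217)]}
def res(p):
    th=p[3]; P=np.array([(56-r*np.cos(th)+4*np.sin(th),y,50+r*np.sin(th)+4*np.cos(th)) for r,y in Lp]); o=[]
    for n in obs:
        q=proj(n,k2w(P,p))
        o+=[q[i]-obs[n][i] for i in range(4) if obs[n][i]]
    return np.concatenate(o)
for th0 in (0,.3):
    r=least_squares(res,POSE+[th0],x_scale=[.01,.01,.1,.1]); J=r.jac; sd=np.sqrt(np.diag(np.linalg.inv(J.T@J)))
    print(r.x.round(4),sd.round(4),r.fun.round(1))
im=bot.grab_frame("wrist")[:,:,::-1]; cv2.imwrite("pics/w10.png",im)
E
```

```text
[ 0.5286  0.1753 -0.2126 -0.0341] [0.0016 0.0016 0.0162 0.0292] [-1.1 -0.2 -0.7  0.2  0.3 -1.1  0.1 -1.1  0.7  0.6  0.2 -0.4  0.5 -0.5]
[ 0.5286  0.1753 -0.2126 -0.0341] [0.0016 0.0016 0.0162 0.0292] [-1.1 -0.2 -0.7  0.2  0.3 -1.1  0.1 -1.1  0.7  0.6  0.2 -0.4  0.5 -0.5]
```

View pics/w10.png

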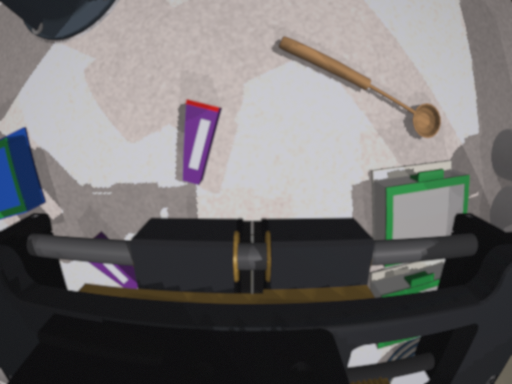

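View pics/s10.png

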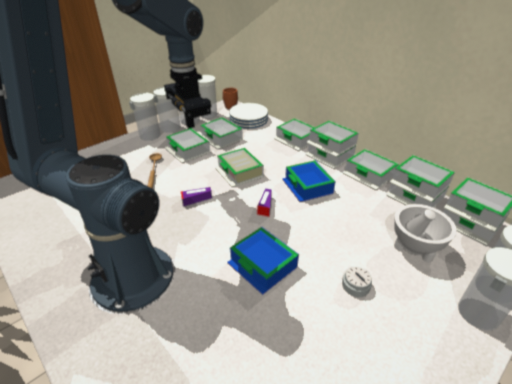

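The fitted lid angle is −0.03 ± 0.03 rad, so it is shut. That agrees with the hard stop at z 54 mm. The spoon, timer, mortar, shut canisters and look-alikes are where they stood. The robot is clear, so I'm handing in.

```bash
python3 -c "
from rig import bot
print(bot.sense()['clock'],bot.close_job())"
```

```text
the job is handed in; nothing more can be done
12.1 None
```

The wedge is home, the lid is shut, and I handed the job in at 12.1 s with the robot clear of everything.

- **Wedge:** I pushed the first-lane yellow wedge in with closed fingers until it stopped at the back wall. The fingers ended at canister x −57.6 mm against −57.5 predicted, with 7.5 N of contact. The top view puts its red front level with the other red front, both at about x −45 mm. All four wedges looked flat.
- **Lid:** I swung it over from behind its tab and pressed it to its stop at 19 N. The fingertips ended at z 54.1 mm against 54 expected. The corner fit afterwards gave −0.03 ± 0.03 rad, so shut.
- **Other things:** By eye, the other things on the shelf stood where they were; I did not measure them.
- **Disagreement:** In the last picture, the predicted lid and tab corners were 1–2 px off. Re-fitting the canister pose moved it about 1 mm and left up to 1.1 px on the lid corners, which I put down to calibration and blur. The tab corners were not in that fit.

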